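Register the bar and present its gap gauge

TASK

Get the bar ready for gauging: first push it on its fixture until it lies flush and fully home against both the back rail and the side stop. Then swing the lid of the gauge case fully open and leave it open, draw out the wider of the two gauges, and finish holding it in the gripper, upright with its jaw down and square across the bar, centred above the bar with about five centimetres of air between them. The bar must stay home, the narrow gauge stays in the case, and nothing else on the table is to be moved.

Things in the scene. Friction and masses are not known exactly. Their poses are not given: they have to be found in the camera images.
- fixture: Fixed steel fixture; origin under the centre of its plate, on the table; +x roughly away from the robot. Plate 130 (x) x 190 (y) x 12 mm. Two dark stops on it, tops at z = 28 mm: back rail with stop face x = +40 mm (y -70 to 60), side stop with stop face y = +75 mm (x -33 to 37). With the bar home against both, its centre is at (27, 30, 25) mm in this frame.
- bar_center (a point): Centre of the loose aluminium bar, 26 (x) x 90 (y) x 26 mm, 0.13 to 0.23 kg. It lies flat on the fixture's plate (underside 12 mm, top 38 mm above the table), long axis roughly along the back rail but askew, some 15 to 40 mm short of both stops.
- case: Fixed grey gauge case, 130 (x) x 160 (y) mm, rim 68 mm above the table, walls and floor 5 mm; origin under its centre, on the table; +x roughly away from the robot. Inside, two equal slots 11 mm wide (y), 74 mm long (x), walls up to z = 20 mm, centred at x = -8, y = -27 and +27 mm; a gauge stands in each; which is where varies.
- lid (a joint): Lid angle, rad: 0 closed, 1.57 upright, 1.75 end stop. Lid 134 x 162 x 6 mm, hinged along the case's far (+x) upper edge; its near edge rises as it opens. Stiff friction hinge (about 3 N at the handle): it stays at any angle. It may start up to 0.12 ajar.
- lid_hinge (a point): Middle of the lid's hinge line: 68 mm above the table, x = +65 mm in the case's frame; the hinge axis is the case's y axis.
- lid_handle (a point): Centre of the round black grip bar of the lid's T-handle: diameter 16, 36 mm long along the case's y, flat ends free, on a central stem 12 mm square. Lid closed: 100 mm above the table (26 mm above the lid's face), 112 mm from the hinge line towards the robot. It swings in an arc about the hinge, to the far side of the upright lid.
- gauge_wide_center (a point): Centre (half-way up) of the wide gap gauge: upright steel plate 70 (x, width) x 8 (y) x 56 mm high (z up), about 0.2 kg; jaw 30 mm wide, 20 mm deep in the middle of its lower edge. It stands in one of the case's slots, width along the case's x, underside 5 mm and top 61 mm above the table, hidden under the lid at first.
- gauge_narrow_center (a point): Centre of the narrow gap gauge in the other slot: same kind of plate, 44 (x) x 8 x 56 mm, jaw 14 mm wide. It stays in the case.
- caliper_center (a point): Bystander: sliding caliper lying flat, steel and black, 190 x 50 x 10 mm; the point is at its centre.
- bushing_center (a point): Bystander: brass bushing standing on end, diameter 40 mm, bore 24 mm, 30 mm high; the point is at its centre.
- hub_center (a point): Bystander: turned steel hub, flange diameter 56 mm with a 28 mm boss, 28 mm high; the point is at its centre.
- mug_center (a point): Bystander: blue mug, rim diameter 80 mm (plus a handle), 90 mm high; the point is at its centre.
- marker_center (a point): Bystander: marker pen lying flat, 155 x 10 x 10 mm; the point lies 12 mm from its middle.
- tray_center (a point): Bystander: open blue parts tray, 120 x 90 x 30 mm; the point is at its centre.
Not all that is in view belongs to the job. Leave any green or purple look-alike of the part that bears bar_center alone.

How it is judged:
By the outcome, as a careful person would: the job done as asked, in the order asked, and still so for the second after the job is handed in, while the arm keeps its last pose, push and grip.
It also fails if it takes over 72 s, if anything falls off the work surface, if the arm or the gripper's body presses on something with over 40 N, if the wrist force passes 120 N, or if a joint passes its speed limit or range.

ROBOT

A 6-joint arm with a two-finger parallel gripper is mounted at the origin on the work surface. World frame = base frame: x ahead of the robot, y to its left, z up, the work surface at z = 0. Lengths are in m, angles in rad, forces in N, time in s.
With the tool pointing down it reaches from about 0.275 to 0.75 m from the base axis. Payload 10.2 kg.
Tool frame: the origin (TCP) lies midway between the tips of the shut fingers; the grasp point (between the pads) lies 19 mm behind it (env.hold_point_z is the distance from the TCP to the grasp point, in m); x points along the fingers, z is the direction in which the jaws open and shut, and the axes are right-handed (so a half turn about x gives the same grasp; the last joint's range is limited). The gripper opens to 85 mm and grips with 20 to 120 N. Pads are 22 mm wide; open, the fingers measure 114 mm over their backs; the gripper's body (76 mm by 85 mm) begins 54 mm behind the grasp point. The pads swing forward as they close: fully open they stand 13 mm farther back than shut.
Start: joints at [-1.364, 0.313, 1.498, -0, 1.331, -0.223], TCP at [0.219, -0.477, 0.231] pointing down, gripper open.
Joint ranges: [-2.94, 2.94], [-0.97, 2.17], [0.19, 2.56], [-1.23, 4.37], [0.02, 3.11], [-2.88, 2.88]. Speed limits (rad/s): [2.39, 2.39, 3.01, 3.14, 3.14, 3.14].

INTERFACE

Orientations are given as a unit quaternion [x, y, z, w].
In Python, from bench import env, kinematics, monitor, eyes, job gives the robot as it stands. The module is installed in compiled form; this text tells all that it offers. Calls block until the motion is done:
- env.reach(position, orientation): joint-space move of the TCP to a pose.
- env.movel(position, velocity=0.15, frame=None, guard=None): straight line of the TCP; frame=None keeps the orientation; velocity is the mean speed in m/s. With guard (N) it stops when the force on the tool has changed by that much, and returns True; else False.
- env.set_joints(angles): joint-space move.
- env.release() and env.close_gripper(effort=None): open the fingers fully, or close them until they stop; effort is the grip in N (None keeps the last).
- env.hold(seconds).
- kinematics.ik(position, orientation): joint angles nearest the present ones, or None.
- monitor.sense(): the state.
- eyes.grab_frame(name): name is "side" or "top"; returns a dict with "frame" (384x512x3 uint8, red, green, blue), "mtx" (3x3 intrinsics, pixels), "view" (4x4, takes a point from world to camera coordinates). Camera axes: x right, y down, z forward; pixel columns grow to the right and rows downward; lengths in m; the calibration is good to about 2 mm. A picture is of the moment at which its call begins. There is no depth.
A pose or a line that the arm cannot do raises env.MotionError and nothing moves.
- job.hand_in(): hands the job in, once; it reports no verdict.
The state is a dict: "clock": time; "joints": joint angles; "qvel": joint speeds; "joint_efforts": joint torques, N m; "position": TCP position; "ee_rot": TCP orientation; "contact_force": force on the tool from outside, world axes, zero at the start; "ft_torque": the same for the moment, N m; "finger_gap": opening from 0.0 (shut) to 1.0 (fully open).
Only numpy, scipy, OpenCV 4.12 (cv2) and the standard library are available. Lean on these libraries where they do the work, as an engineer would, in place of code of your own. Each camera call takes 0.05 s, during which the arm holds its last target.

## Working session

There is one attempt and no reset: what is moved stays moved. The work goes in short steps, each a Python script; the robot and the scene stay as the last script left them, time stands still between calls to the robot, and variables do not carry over. Pictures are saved under pics/ and viewed, and the job is handed in when it is done.

```bash
mkdir -p pics; ls
python3 - <<'E'
from bench import env, kinematics, monitor, eyes, job
import cv2
s=monitor.sense(); print(s, env.hold_point_z)
for n in("side","top"):
    f=eyes.grab_frame(n); print(n,f["mtx"],f["view"])
    cv2.imwrite(f"pics/{n}0.png",f["frame"][:,:,::-1])
    import pickle; pickle.dump(f,open(f"pics/{n}0.pkl","wb"))
E
```

```text
pics
{'clock': 0.0, 'joints': array([-1.36439423e+00,  3.13427217e-01,  1.49847525e+00,  2.99975595e-05,
        1.33100406e+00, -2.23399363e-01]), 'qvel': array([-0.00113145,  0.00103381, -0.00030768, -0.00125951, -0.00054691,
       -0.00093879]), 'joint_efforts': array([-3.56035940e-03, -4.12275660e+01, -2.59746069e+01, -3.45626195e-04,
        4.23746940e-03,  4.87172457e-06]), 'position': array([ 0.21870156, -0.47697977,  0.23073237]), 'ee_rot': array([ 0.38221408,  0.59544083, -0.38153714,  0.59480419]), 'contact_force': array([0.70912801, 0.31584751, 0.05912867]), 'ft_torque': array([-0.02014114, -0.01363588,  0.00767858]), 'finger_gap': 1.0010697509843542} 0.0187
side [[432.23208813   0.         249.91524429]
 [  0.         432.23208813 182.50011237]
 [  0.           0.           1.        ]] [[-0.64591085 -0.76319869  0.01808123  0.37774691]
 [-0.4671038   0.37636407 -0.80010257  0.33708733]
 [ 0.60383211 -0.52524074 -0.59959064  0.94918169]
 [ 0.          0.          0.          1.        ]]
top [[366.77268165   0.         251.88840629]
 [  0.         366.77268165 186.85674518]
 [  0.           0.           1.        ]] [[ 0.01462241 -0.99926309  0.03548886 -0.02636021]
 [-0.98501338 -0.02049604 -0.17125579  0.58001758]
 [ 0.17185697 -0.03245283 -0.98458722  1.170581  ]
 [ 0.          0.          0.          1.        ]]
```

View pics/side0.png

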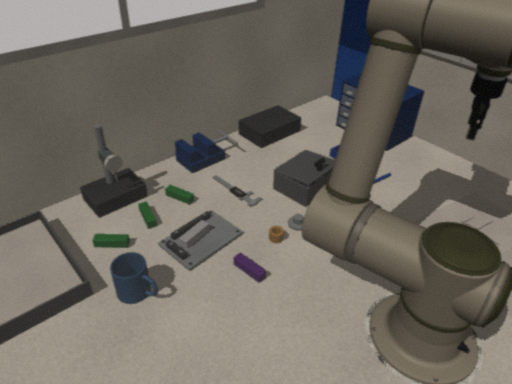

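View pics/top0.png

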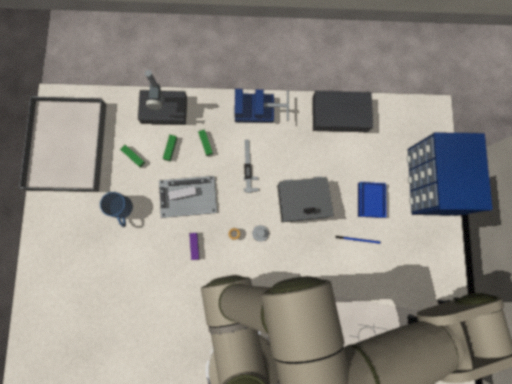

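The side view shows the fixture at about (200,238), case at (305,177), mug at (132,278), bushing and hub. In the top view the fixture is at (188,197), the case at (306,200), the handle at (312,211), and the tray at (372,199). I'll enlarge both.

```bash
cat > h.py <<'E'
import numpy as np, cv2, pickle
def crop(img,x0,y0,w,h,k,name,grid=10):
    c=cv2.resize(img[y0:y0+h,x0:x0+w,::-1],None,fx=k,fy=k,interpolation=cv2.INTER_CUBIC)
    c=np.ascontiguousarray(c)
    for x in range((x0//grid+1)*grid,x0+w,grid):
        cv2.line(c,((x-x0)*k,0),((x-x0)*k,6),(0,0,255),1); cv2.putText(c,str(x),((x-x0)*k-10,16),0,.35,(0,0,255),1)
    for y in range((y0//grid+1)*grid,y0+h,grid):
        cv2.line(c,(0,(y-y0)*k),(6,(y-y0)*k),(0,0,255),1); cv2.putText(c,str(y),(8,(y-y0)*k+4),0,.35,(0,0,255),1)
    cv2.imwrite(name,c)
# crop coords: label at pixel x means pixel-corner; cv2 pixel centre = label-0.5
def px2w(f,uv,z):
    uv=np.atleast_2d(np.asarray(uv,float)); z=np.broadcast_to(z,len(uv))
    d=np.c_[uv,np.ones(len(uv))]@np.linalg.inv(f["mtx"]).T@f["view"][:3,:3]
    o=-f["view"][:3,:3].T@f["view"][:3,3]
    return o+d*((z-o[2])/d[:,2])[:,None]
def w2px(f,p):
    p=np.atleast_2d(p); c=p@f["view"][:3,:3].T+f["view"][:3,3]
    q=c@f["mtx"].T; return q[:,:2]/q[:,2:]
def load(n): return pickle.load(open(f"pics/{n}.pkl","rb"))
E
python3 - <<'E'
from h import *
t=load("top0")["frame"]; s=load("side0")["frame"]
crop(t,150,165,75,60,10,"pics/t_fix.png"); crop(t,270,165,75,60,10,"pics/t_case.png")
crop(s,155,200,95,70,8,"pics/s_fix.png"); crop(s,265,145,80,60,10,"pics/s_case.png")
E
```

```text
(no output)
```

View pics/t_fix.png

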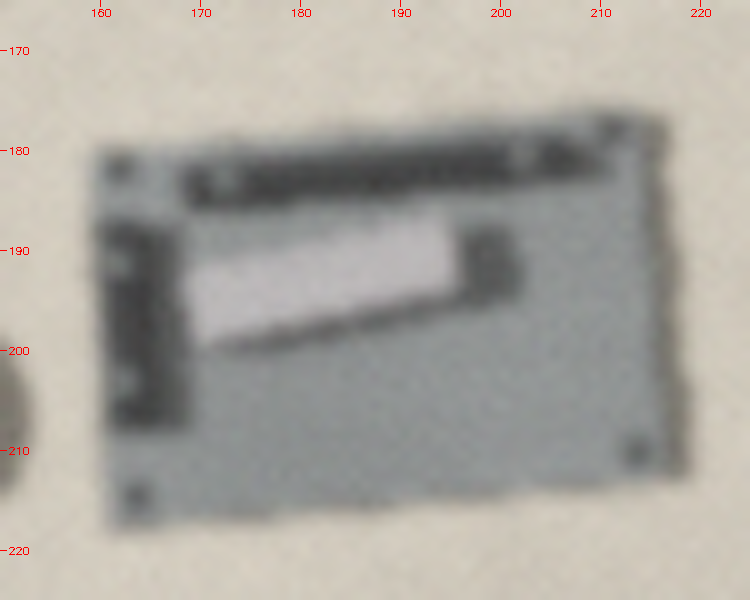

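View pics/t_case.png

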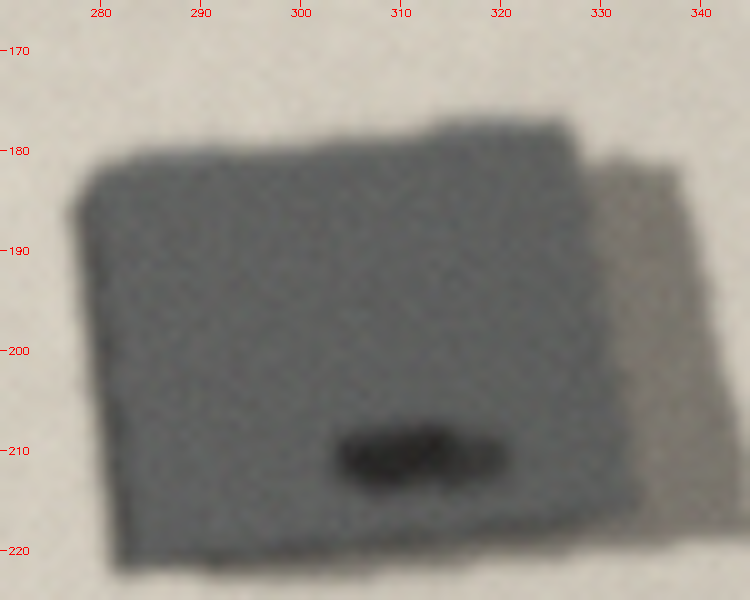

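View pics/s_fix.png

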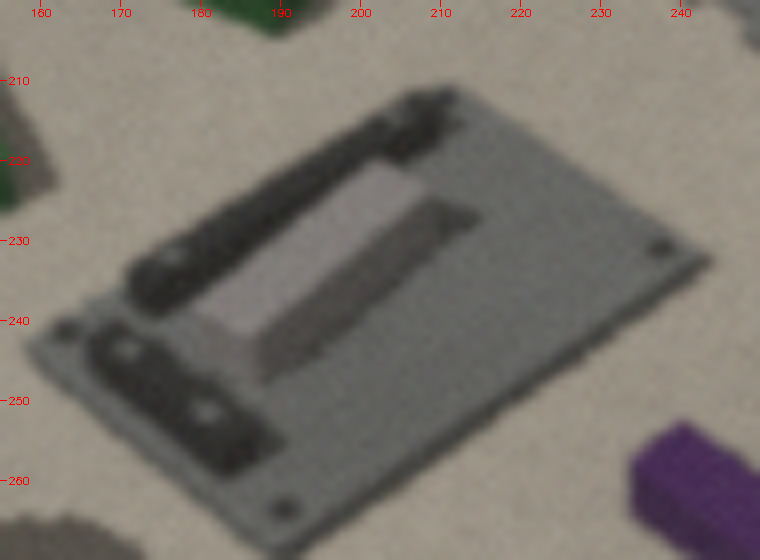

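View pics/s_case.png

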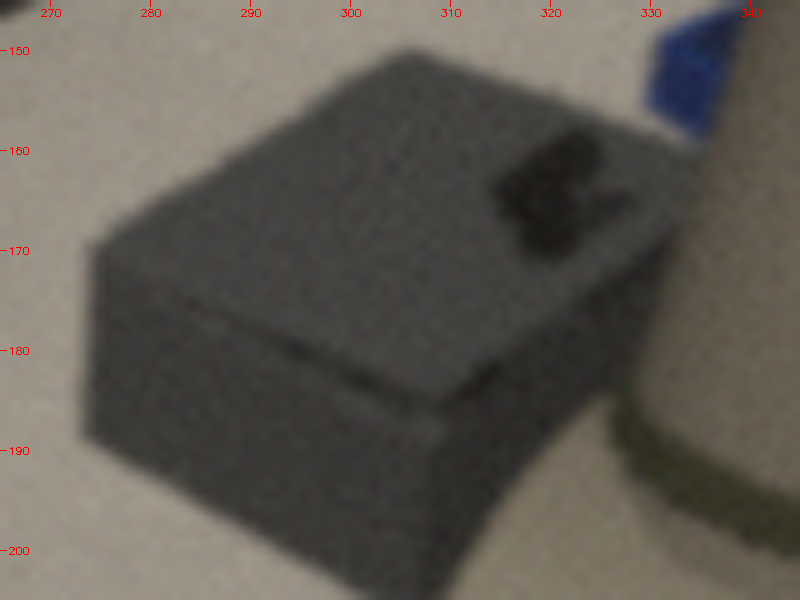

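The top crop shows the fixture plate with corners near (160,180), (215,176), (217,213) and (161,217). The bar's bright top has corners near (168,192), (195,187), (196,194) and (170,199). On the case the lid's near-right corner is at (333,216) and the grip bar at about (312,210). The side crop shows the bar top at (179,238), (201,220), (208,224) and (186,241). Next step is fitting the poses.

```bash
cat >> h.py <<'E'
from scipy.optimize import least_squares
def pose(p,P): # p=x,y,yaw ; P local
    c,s=np.cos(p[2]),np.sin(p[2]); P=np.atleast_2d(np.asarray(P,float))
    return np.c_[p[0]+c*P[:,0]-s*P[:,1],p[1]+s*P[:,0]+c*P[:,1],P[:,2]]
def fit(obs,p0):  # obs: list of (frame, localpts, labelpx)
    def r(p): return np.concatenate([(w2px(f,pose(p,P))-(np.asarray(uv)-.5)).ravel() for f,P,uv in obs])
    s=least_squares(r,p0,loss="soft_l1"); return s.x,r(s.x).reshape(-1,2)
E
cat > fit1.py <<'E'
from h import *
np.set_printoptions(precision=4,suppress=True)
T=load("top0");S=load("side0")
for f in(T,S): print("cam",-f["view"][:3,:3].T@f["view"][:3,3])
F=[[.065,.095,.012],[.065,-.095,.012],[-.065,-.095,.012],[-.065,.095,.012]]
tf=[[160,180],[214.7,176.5],[217,213],[161.5,217.5]]; sf=[[158,243],[211.5,211],[244,232],[189,269]]
for o in([(T,F,tf)],[(S,F,sf)],[(T,F,tf),(S,F,sf)]):
    p,r=fit(o,[.5,.15,0]); print("fix",p); print(r.round(1).tolist())
B=[[.013,.045,.038],[.013,-.045,.038],[-.013,-.045,.038],[-.013,.045,.038]]
tb=[[168.3,192],[194.8,186.7],[196,194.3],[170.3,199.5]]; sb=[[179,238.5],[201.5,220],[208.5,223.5],[186,241.5]]
for o in([(T,B,tb)],[(S,B,sb)],[(T,B,tb),(S,B,sb)]):
    b,r=fit(o,[.5,.15,0]); print("bar",b); print(r.round(1).tolist())
c,s=np.cos(p[2]),np.sin(p[2]); d=b[:2]-p[:2]
print("bar in fixture",c*d[0]+s*d[1],-s*d[0]+c*d[1],b[2]-p[2])
E
python3 fit1.py
```

```text
cam [0.3705 0.0235 1.2528]
cam [-0.1717  0.66    0.832 ]
fix [0.5509 0.1998 0.0942]
[[-0.5, -0.2], [0.5, -0.6], [0.6, 0.5], [-0.6, 0.2]]
fix [0.5498 0.2034 0.0948]
[[0.1, -0.1], [0.3, -0.7], [-0.7, 0.3], [0.3, 0.3]]
fix [0.5506 0.2019 0.0941]
[[-1.1, -0.1], [-0.1, -0.5], [-0.1, 0.5], [-1.2, 0.3], [0.4, -0.5], [0.5, -1.0], [-0.5, -0.1], [0.5, -0.1]]
bar [0.5583 0.2166 0.2244]
[[-0.0, 0.0], [0.2, -0.0], [0.4, -0.1], [-0.7, 0.1]]
bar [0.5607 0.218  0.246 ]
[[-0.3, -0.4], [-0.1, -0.3], [0.2, -0.0], [0.2, 0.8]]
bar [0.5595 0.2176 0.2363]
[[-0.3, -0.2], [-0.2, -0.6], [0.2, -0.7], [-0.9, -0.1], [0.0, -0.3], [0.4, -0.1], [0.7, 0.2], [0.4, 1.0]]
bar in fixture 0.010399575028891331 0.014777019192302017 0.1421420927994765
```

```bash
cat > fit2.py <<'E'
from h import *
np.set_printoptions(precision=4,suppress=True)
T=load("top0");S=load("side0")
def lidpt(th,u,y,h): # u from hinge towards robot, h above hinge line
    return [.065-u*np.cos(th)+0*h-h*np.sin(th)*-1*0 + h*np.sin(th), y, .068+u*np.sin(th)+h*np.cos(th)]
def pts(th):
    L=lambda u,y,h:lidpt(th,u,y,h)
    return dict(fl=L(0,.081,.006),fr=L(0,-.081,.006),nr=L(.134,-.081,.006),nl=L(.134,.081,.006),
      nlb=L(.134,.081,0), hl=L(.112,.018,.032),hr=L(.112,-.018,.032),hc=L(.112,0,.032),
      bfl=[.065,.08,0],bnl=[-.065,.08,0],rnl=[-.065,.08,.068],bfr=[.065,-.08,0])
if __name__=="__main__":
    obs=[(T,"nr",[333.5,215.5]),(T,"fr",[326.8,177.5]),(T,"nl",[282,220.3]),
     (S,"bfl",[273.5,188.8]),(S,"fl",[274.3,169.5]),(S,"fr",[307,150]),(S,"nl",[308.5,184]),(T,"hc",[312,210.6]),(S,"hc",[319.5,164])]
    def r(p):
        q=pts(p[3]); return np.concatenate([(w2px(f,pose(p,q[k]))[0]-np.array(uv)+.5) for f,k,uv in obs])
    s=least_squares(r,[.55,-.15,0,.05],loss="soft_l1"); print(s.x); 
    for o,e in zip(obs,r(s.x).reshape(-1,2)): print(o[1],e.round(1))
    for th in(0,.12):
        s2=least_squares(lambda p:r([*p,th]),[.55,-.15,0],loss="soft_l1"); print(th,s2.x,s2.cost,s.cost)
    p=s.x;q=pts(p[3])
    for f,n,(x0,y0) in((T,"t",(270,165)),(S,"s",(265,145))):
        im=cv2.resize(f["frame"][y0:y0+60,x0:x0+80,::-1],None,fx=10,fy=10,interpolation=cv2.INTER_CUBIC)
        P=lambda k:tuple(int(v) for v in ((w2px(f,pose(p,q[k]))[0]+.5-[x0,y0])*10))
        for a,b in("fl fr","fr nr","nr nl","nl fl","hl hr","bfl bnl","rnl bnl","nl nlb"): pass
        for e in("fl fr","fr nr","nr nl","nl fl","hl hr","bfl bnl","rnl bnl","nl nlb","bfl bfr"):
            a,b=e.split(); cv2.line(im,P(a),P(b),(0,255,255),1)
        cv2.imwrite(f"pics/ov_{n}.png",im)
E
sed -i 's/        for a,b in("fl fr".*pass\n//' fit2.py; sed -i '/: pass$/d' fit2.py; python3 fit2.py
```

```text
[ 0.5418 -0.1902  0.0952  0.1142]
nr [0.4 1.6]
fr [ 1.1 -0.1]
nl [1.7 0.8]
bfl [-0.7 -0.1]
fl [-0.7  0.1]
fr [-0.4 -0.3]
nl [-0.1  0.4]
hc [-2.6 -0. ]
hc [ 0.  -0.9]
0 [ 0.5459 -0.1932  0.1075] 11.434557665760849 5.530257839993297
0.12 [ 0.5415 -0.19    0.095 ] 5.552775524742078 5.530257839993297
```

```bash
python3 -c "
import cv2,numpy as np
a=cv2.imread('pics/ov_t.png');b=cv2.imread('pics/ov_s.png');cv2.imwrite('pics/ov.png',cv2.resize(np.vstack([a,b]),(500,750))[:, :][:600] if 0 else cv2.resize(np.hstack([a,b]),(800,300)))"
```

```text
(no output)
```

View pics/ov.png

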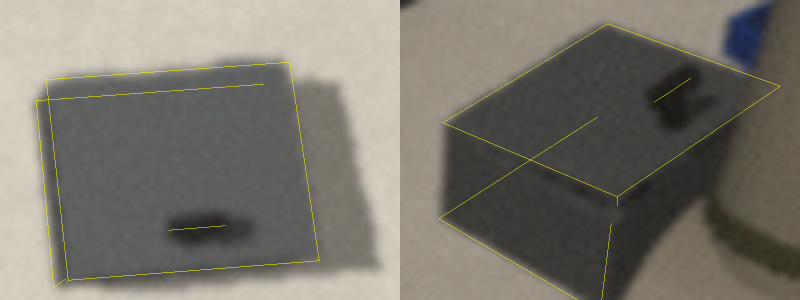

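The fixture is at about (0.551, 0.202) with yaw 0.094. The bar is at (10, 15) mm in the fixture frame, askew by +0.14. The case is at about (0.542, -0.190) with yaw 0.095 and the lid about 0.1 ajar. Next I move above the fixture and look at the gripper open and shut.

```bash
cat >> h.py <<'E'
from scipy.spatial.transform import Rotation as R
FIX=np.array([.5506,.2017,.0942])
def down(yaw): # jaw dir at world angle yaw
    x=np.array([0,0,-1.]); z=np.array([np.cos(yaw),np.sin(yaw),0]); y=np.cross(z,x)
    return R.from_matrix(np.c_[x,y,z]).as_quat()
def snap(n):
    from bench import eyes
    out=[]
    for c in n if isinstance(n,(list,tuple)) else [n]:
        cam="top" if c[0]=="t" else "side"
        f=eyes.grab_frame(cam); pickle.dump(f,open(f"pics/{c}.pkl","wb")); out.append(f)
    return out
E
python3 - <<'E'
from h import *
from bench import env,kinematics,monitor
p=pose(FIX,[-.036,.020,.14])[0]
q=None
for k in(-1,1):
    o=down(FIX[2]+k*np.pi/2); print(k,kinematics.ik(p,o))
    if q is None or 0: pass
o=min((down(FIX[2]+k*np.pi/2) for k in(-1,1)),key=lambda o:abs(kinematics.ik(p,o)[5]) if kinematics.ik(p,o) is not None else 9)
env.reach(p,o); s=monitor.sense(); print(s["clock"],s["position"],p)
a,b=snap(["s1","t1"])
env.close_gripper(40); s=monitor.sense(); print(s["clock"],s["position"],s["finger_gap"],s["contact_force"])
c,d=snap(["s2","t2"])
print(w2px(a,s["position"]),w2px(b,s["position"]))
u=w2px(a,s["position"])[0].astype(int)
crop(a["frame"],u[0]-30,u[1]-50,60,65,7,"pics/s1c.png");crop(c["frame"],u[0]-30,u[1]-50,60,65,7,"pics/s2c.png")
x=cv2.imread("pics/s1c.png");y=cv2.imread("pics/s2c.png"); cv2.imwrite("pics/s12.png",cv2.resize(np.hstack([x,y]),(800,433)))
cv2.imwrite("pics/s1.png",a["frame"][:,:,::-1]);cv2.imwrite("pics/t1.png",b["frame"][:,:,::-1])
E
```

```text
-1 [ 1.92085137e-01  4.68145493e-01  1.52259904e+00 -4.44089210e-16
  1.15084812e+00  1.66868146e+00]
1 [ 1.92085137e-01  4.68145493e-01  1.52259904e+00 -4.44089210e-16
  1.15084812e+00 -1.47291119e+00]
2.7833 [0.51320958 0.21758469 0.1400721 ] [0.51287839 0.21822514 0.14      ]
3.65 [0.5128835  0.21823421 0.14000661] -0.00030573724673687143 [ 0.44923453  0.47971499 -0.42885149]
[[201.99422104 210.07077241]] [[175.50205978 202.12661001]]
```

View pics/s12.png

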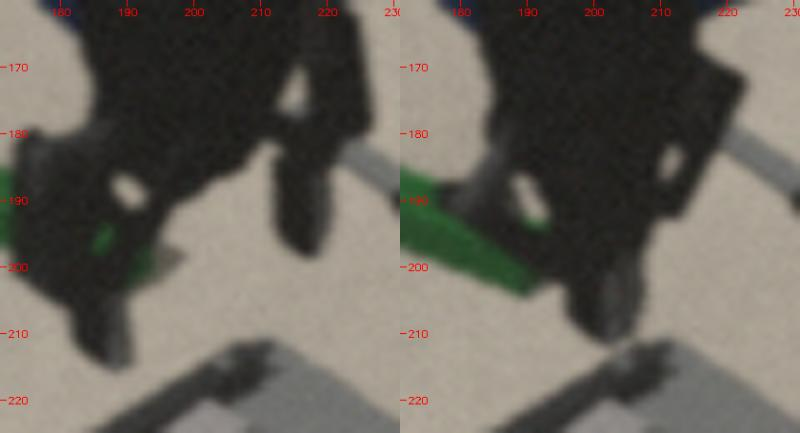

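View pics/s1.png

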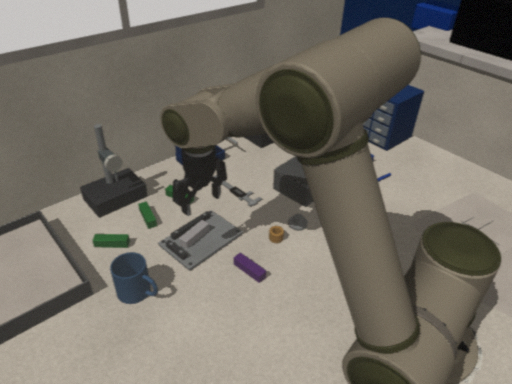

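View pics/t1.png

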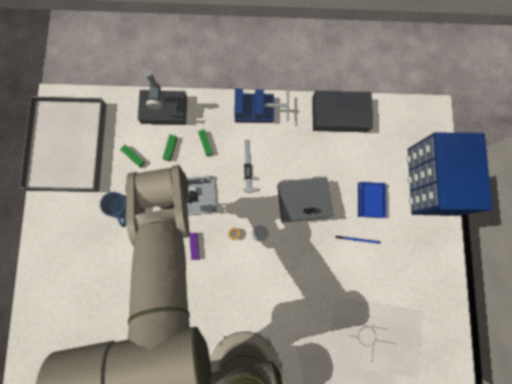

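Run:
```python
from h import *
f=load("s1"); p=pose(FIX,[-.036,.020,.14])[0]
for n,half,h in(("open",.0425,.013),("shut",0,0)):
  for t in(.007,.0145):
    for sg in(1,-1):
      P=[[-.036+dx,.020+sg*(half+dy),.14+h] for dx in(-.011,.011) for dy in(0,t)]
      print(n,t,sg,(w2px(f,pose(FIX,P))+.5).round(1).tolist())
for n in("s1","s2"):
    crop(load(n)["frame"],165,160,70,62,11,f"pics/{n}d.png")
```

```text
open 0.007 1 [[191.6, 216.7], [189.2, 218.1], [185.7, 212.4], [183.4, 213.7]]
open 0.007 -1 [[218.2, 200.8], [220.3, 199.6], [212.3, 196.9], [214.4, 195.6]]
open 0.0145 1 [[191.6, 216.7], [186.7, 219.6], [185.7, 212.4], [180.9, 215.2]]
open 0.0145 -1 [[218.2, 200.8], [222.5, 198.3], [212.3, 196.9], [216.6, 194.3]]
shut 0.007 1 [[205.4, 212.7], [203.3, 214.0], [199.6, 208.5], [197.4, 209.8]]
shut 0.007 -1 [[205.4, 212.7], [207.6, 211.4], [199.6, 208.5], [201.8, 207.2]]
shut 0.0145 1 [[205.4, 212.7], [200.9, 215.4], [199.6, 208.5], [195.0, 211.2]]
shut 0.0145 -1 [[205.4, 212.7], [209.9, 210.0], [199.6, 208.5], [204.1, 205.9]]
```

View pics/s1d.png

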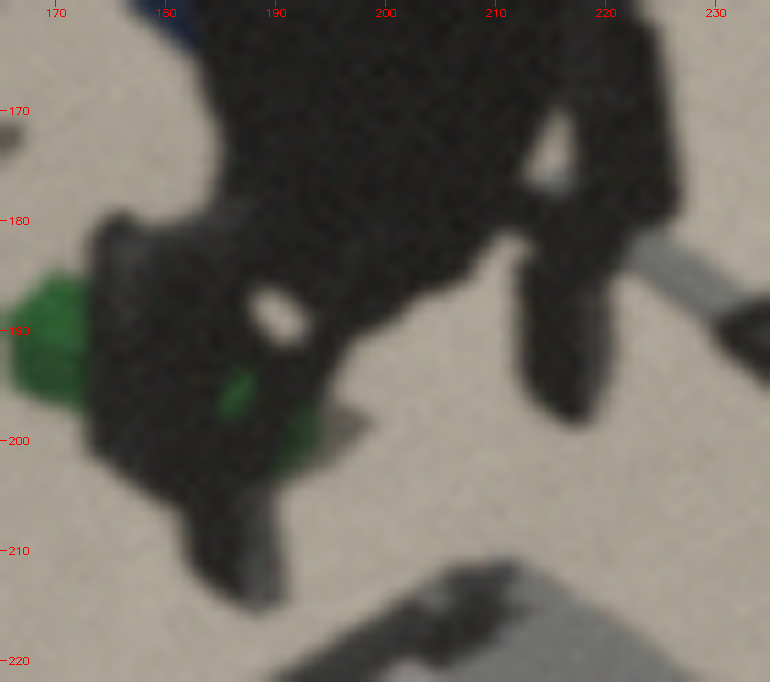

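The crops show slim fingertips (about 8 mm thick) and wider knuckles about 24 mm above the tips; tip pixels agree with the commanded TCP to under 1 px. Now I push the bar to the back rail.

```bash
cat >> h.py <<'E'
def loc(F,p):
    d=np.asarray(p)[:2]-F[:2]; c,s=np.cos(F[2]),np.sin(F[2]); return np.array([c*d[0]+s*d[1],-s*d[0]+c*d[1],p[2]])
def L(F,x,y,z): return pose(F,[x,y,z])[0]
def st(F=None):
    from bench import monitor
    s=monitor.sense(); print("t=%.2f"%s["clock"],"pos",s["position"].round(4),"loc",loc(F,s["position"]).round(4)*1000 if F is not None else "","f",s["contact_force"].round(1),"gap %.3f"%s["finger_gap"]); return s
E
python3 - <<'E'
from h import *
from bench import env
env.movel(L(FIX,-.036,.020,.021),velocity=.2); st(FIX)
print(env.movel(L(FIX,.012,.020,.021),velocity=.04,guard=9)); st(FIX)
a,b=snap(["s3","t3"]); crop(a["frame"],155,195,95,75,8,"pics/s3.png")
E
```

```text
t=4.49 pos [0.5136 0.2184 0.022 ] loc [-35.3  20.1  22. ] f [ 0.5 -0.6  0.5] gap -0.002
True
t=5.40 pos [0.5508 0.2217 0.0204] loc [ 2.1 19.9 20.4] f [ 0.5 -0.9  0.8] gap -0.001
```

View pics/s3.png

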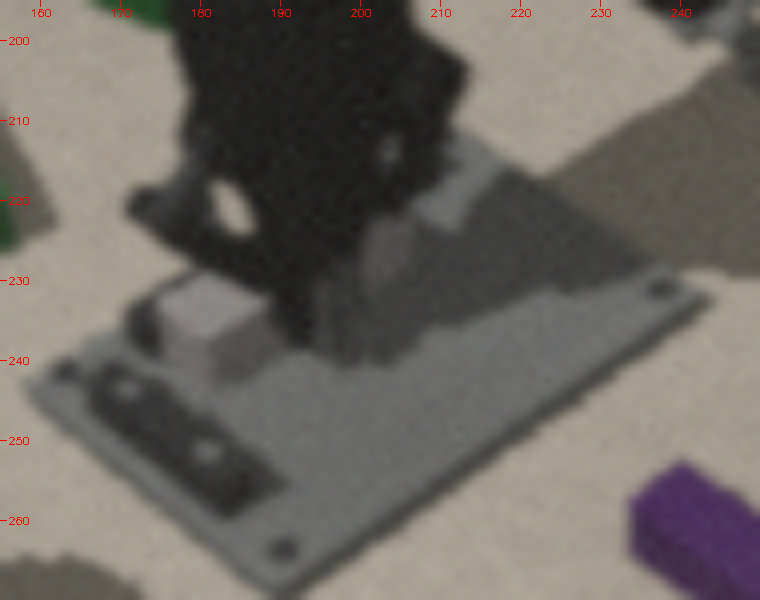

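The bar's +y end now sits against the rail, with its top-left corner at about (182,229). Now push along the rail to the side stop.

Run:
```python
from h import *
from bench import env
env.movel(L(FIX,-.008,.020,.021),velocity=.15)
env.movel(L(FIX,-.008,.020,.055),velocity=.2)
env.movel(L(FIX,.021,-.060,.055),velocity=.25)
env.movel(L(FIX,.021,-.060,.021),velocity=.15);st(FIX)
print(env.movel(L(FIX,.021,-.010,.021),velocity=.04,guard=10)); st(FIX)
a,b=snap(["s4","t4"]); crop(a["frame"],155,195,95,75,8,"pics/s4.png")
```

```text
t=6.93 pos [0.5766 0.1447 0.0208] loc [ 20.5 -59.2  20.8] f [-0.1 -0.5  0.3] gap 0.001
True
t=7.78 pos [0.5741 0.1767 0.0211] loc [ 21.  -27.1  21.1] f [-0.9 -6.5  4.1] gap -0.000
```

View pics/s4.png

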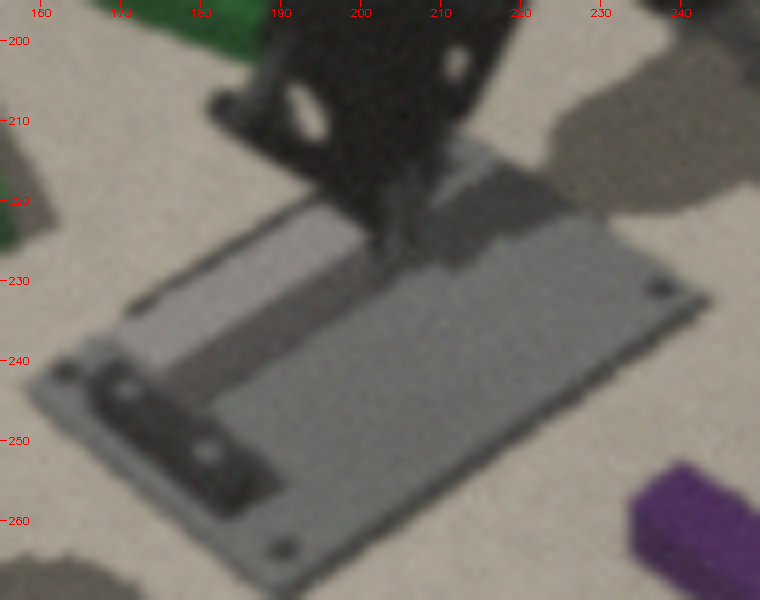

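The bar now touches the side stop and runs parallel to the rail. I'll do one more seating push in +x near each end, then one in +y.

Run:
```python
from h import *
from bench import env
env.movel(L(FIX,.021,-.045,.021),velocity=.2)
env.movel(L(FIX,-.015,-.030,.021),velocity=.25)
env.movel(L(FIX,-.015,.008,.021),velocity=.25)
print(env.movel(L(FIX,.012,.008,.021),velocity=.04,guard=10)); st(FIX)
env.movel(L(FIX,-.010,.008,.021),velocity=.2)
env.movel(L(FIX,-.010,.050,.021),velocity=.25)
print(env.movel(L(FIX,.012,.050,.021),velocity=.04,guard=10)); st(FIX)
env.movel(L(FIX,-.012,.048,.021),velocity=.2)
env.movel(L(FIX,-.012,.048,.06),velocity=.25)
env.movel(L(FIX,.021,-.042,.06),velocity=.25)
env.movel(L(FIX,.021,-.042,.021),velocity=.25)
print(env.movel(L(FIX,.021,-.010,.021),velocity=.04,guard=12)); st(FIX)
env.movel(L(FIX,.021,-.045,.021),velocity=.2)
env.movel(L(FIX,.021,-.06,.16),velocity=.3)
st(FIX)
```

```text
True
t=9.22 pos [0.5521 0.2094 0.0205] loc [ 2.2  7.5 20.5] f [ 0.4  0.7 -0.1] gap 0.002
True
t=10.18 pos [0.5477 0.251  0.0205] loc [ 1.7 49.4 20.5] f [-0.6 -0.1 -0.3] gap 0.002
True
t=12.08 pos [0.5744 0.1767 0.0217] loc [ 21.4 -27.1  21.7] f [ 0.1 -7.2  4.3] gap -0.005
t=12.95 pos [0.5769 0.1445 0.16  ] loc [ 20.8 -59.4 160. ] f [-0.5 -0.8 -1.1] gap -0.000
```

Run:
```python
from h import *
from bench import env
a,b=snap(["s5","t5"]); cv2.imwrite("pics/s5f.png",a["frame"][:,:,::-1])
crop(a["frame"],155,195,95,75,8,"pics/s5.png"); crop(b["frame"],270,165,75,60,10,"pics/t5c.png"); crop(a["frame"],265,140,80,70,8,"pics/s5c.png")
```

```text
(no output)
```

View pics/s5.png

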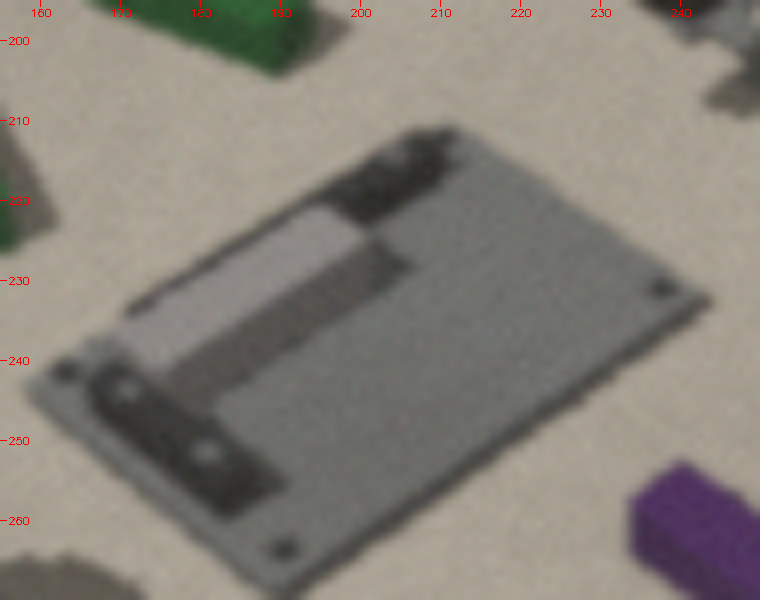

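View pics/s5c.png

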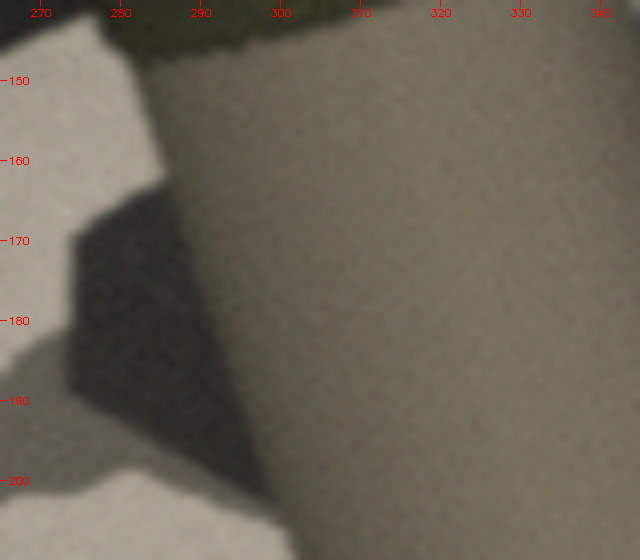

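View pics/t5c.png

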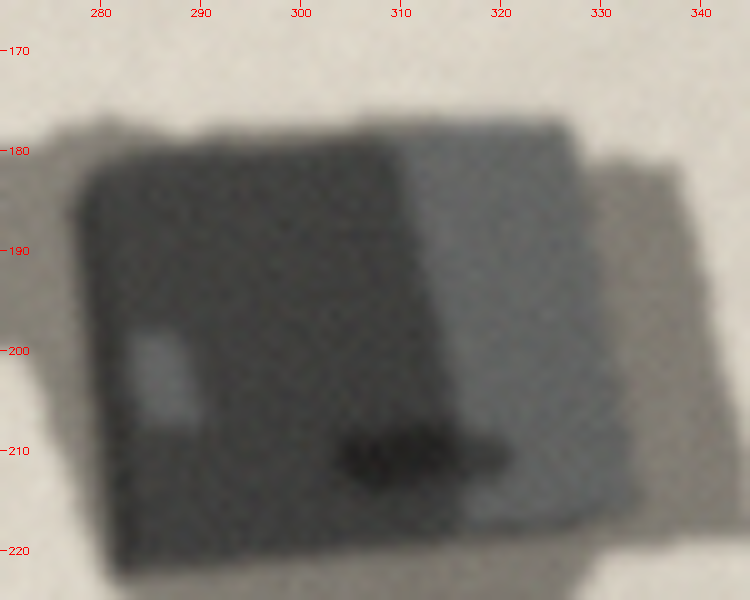

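The bar is flush with the rail and the side stop, with no gap visible. Refitting the case with the handle's shadow excluded.

```bash
sed -i 's/(T,"hc",\[312,210.6\])/(T,"hc",[309.9,210.8])/' fit2.py; python3 fit2.py
python3 - <<'E'
from h import *
import fit2
T=load("top0")
for p in([.5418,-.1895,.097,.11],):
    print(pose(p,fit2.pts(p[3])["hc"]))
print(px2w(T,[[309.4,210.3]],.11))
E
```

```text
[ 0.5415 -0.1898  0.094   0.1151]
nr [0.2 1.7]
fr [1. 0.]
nl [1.5 0.8]
bfl [-0.8 -0. ]
fl [-0.8  0.2]
fr [-0.4 -0.2]
nl [-0.1  0.4]
hc [-0.6 -0.2]
hc [-0.  -0.9]
0 [ 0.5454 -0.1924  0.1055] 9.901538359545594 3.8477652879922086
0.12 [ 0.5413 -0.1896  0.0938] 3.8641596289972227 3.8477652879922086
[[ 0.4992 -0.1936  0.1121]]
[[ 0.4989 -0.1963  0.11  ]]
```

```bash
cat >> h.py <<'E'
CASE=np.array([.5415,-.191,.0945])
E
python3 - <<'E'
from h import *
from bench import env,kinematics
o=down(CASE[2]-np.pi/2)
env.release()
p=np.array([.499,-.195,.18]); print(kinematics.ik(p,o))
env.reach(p,o); st(CASE)
print(env.movel([.499,-.195,.096],velocity=.1,guard=6)); st(CASE)
a,b=snap(["s6","t6"]); crop(a["frame"],255,120,90,75,8,"pics/s6.png"); crop(b["frame"],270,150,75,75,8,"pics/t6.png")
E
```

```text
[-5.91356047e-01  3.80951545e-01  1.54122958e+00 -4.44089210e-16
  1.21941152e+00  8.84940280e-01]
t=15.97 pos [ 0.4991 -0.1947  0.18  ] loc [-42.5   0.3 180. ] f [ 0.4 -0.2 -0.6] gap 1.004
False
t=16.97 pos [ 0.4993 -0.1952  0.0966] loc [-42.4  -0.2  96.6] f [ 0.5  0.  -0.2] gap 1.003
```

View pics/s6.png

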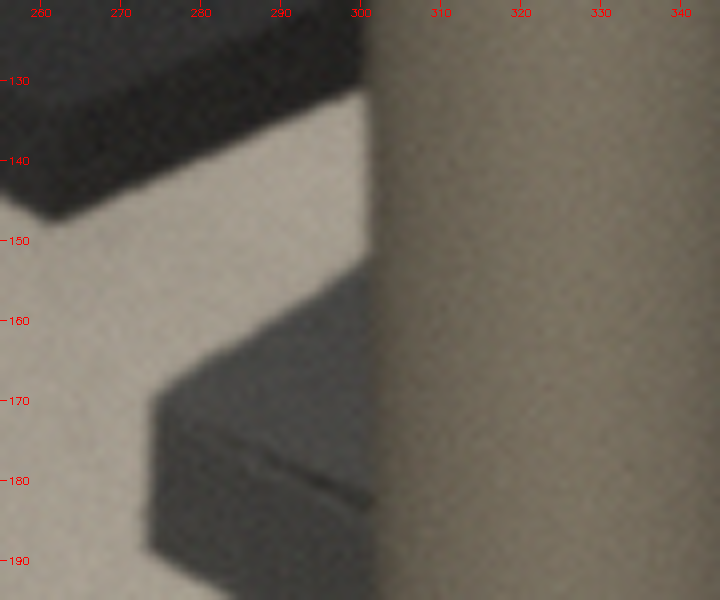

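View pics/t6.png

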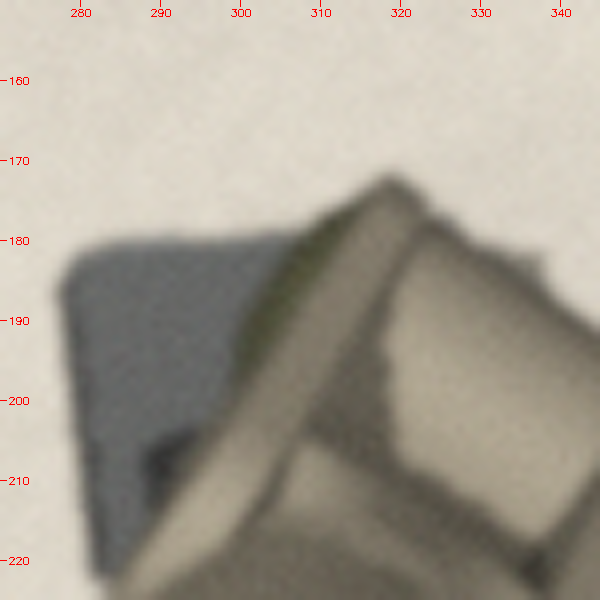

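The arm hides the handle in both views, so I'll close and check the opening. A 36 mm bar should read about 0.42.

Run:
```python
from h import *
from bench import env
env.close_gripper(25); st(CASE)
```

```text
t=17.57 pos [ 0.4989 -0.195   0.0961] loc [-42.7   0.1  96.1] f [-0.3  0.6  1.3] gap 0.413
```

The gap reads 0.413 with little force, so the handle is gripped and centred. Now swing the lid along its arc.

```bash
cat >> h.py <<'E'
def arc(th): return np.array([.065-.112*np.cos(th)+.032*np.sin(th), .068+.112*np.sin(th)+.032*np.cos(th)])
E
python3 - <<'E'
from h import *
from bench import env,monitor,kinematics
env.close_gripper(40)
p0=monitor.sense()["position"]; th0=.11; c,s=np.cos(CASE[2]),np.sin(CASE[2])
def tgt(th):
    d=arc(th)-arc(th0); return p0+np.array([c*d[0],s*d[0],d[1]])
print(tgt(1.78))
for th in np.r_[np.linspace(th0,1.4,8)[1:]]:
    g=env.movel(tgt(th),velocity=.12,guard=30)
    if g: print("guard",th); break
    x=st(CASE)
a,b=snap(["s7","t7"]); cv2.imwrite("pics/s7.png",a["frame"][:,:,::-1]); crop(b["frame"],255,130,95,95,6,"pics/t7.png")
E
```

```text
[ 0.66056145 -0.17964776  0.15484971]
t=18.12 pos [ 0.5087 -0.1938  0.1149] loc [-32.9   0.3 114.9] f [-1.9  0.7  0. ] gap 0.408
t=18.44 pos [ 0.5218 -0.1923  0.1316] loc [-19.7   0.5 131.6] f [ 0.2  4.8 -0.3] gap 0.415
t=18.77 pos [ 0.5378 -0.1905  0.1456] loc [ -3.7   0.8 145.6] f [-2.1  5.5  0.5] gap 0.410
t=19.09 pos [ 0.5561 -0.1884  0.1565] loc [ 14.7   1.2 156.5] f [-2.4  7.6  0.5] gap 0.414
t=19.42 pos [ 0.5761 -0.186   0.1638] loc [ 35.    1.7 163.8] f [-1.4  9.   0.5] gap 0.407
t=19.74 pos [ 0.5973 -0.1836  0.1674] loc [ 56.3   2.1 167.4] f [-2.9 10.4  1.3] gap 0.409
t=20.07 pos [ 0.6189 -0.1811  0.1672] loc [ 78.    2.6 167.2] f [-1.6 13.2  2.8] gap 0.411
```

View pics/s7.png

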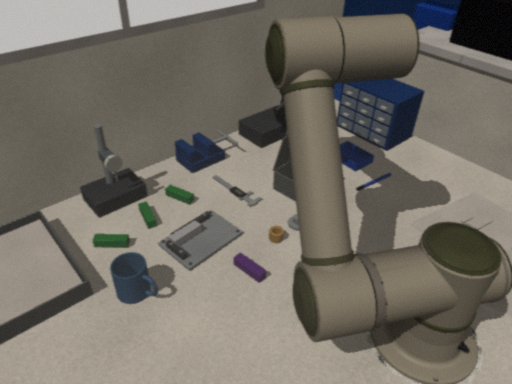

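View pics/t7.png

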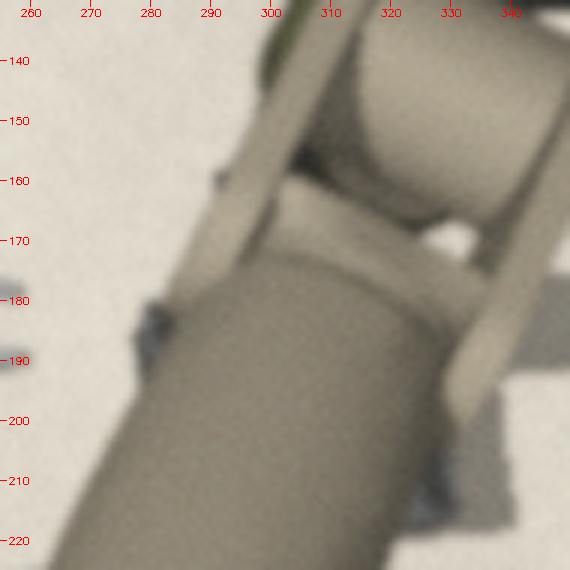

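The lid follows. The sideways force has grown to 13 N, so the case's yaw is probably nearer 0.115. I'll finish the arc along that direction.

Run:
```python
from h import *
from bench import env,monitor,kinematics
p0=monitor.sense()["position"]; p0[1]+=.001; c,s=np.cos(.118),np.sin(.118)
for th in (1.55,1.66,1.75,1.80):
    d=arc(th)-arc(1.4)
    g=env.movel(p0+np.array([c*d[0],s*d[0],d[1]]),velocity=.08,guard=15)
    x=st(CASE)
    if g: print("guard",th); break
a,b=snap(["s8","t8"])
crop(a["frame"],255,80,100,130,5,"pics/s8.png")
```

```text
t=20.42 pos [ 0.6323 -0.1794  0.1652] loc [ 91.5   3.  165.2] f [ 0.8 -1.3  4.3] gap 0.406
guard 1.55
```

View pics/s8.png

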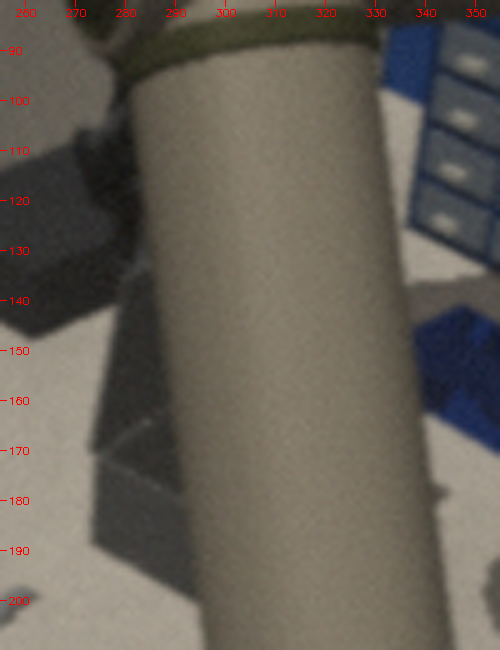

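The guard only tripped because the side force was relieved, so I'm continuing.

Run:
```python
from h import *
from bench import env,monitor,kinematics
p0=monitor.sense()["position"]; c,s=np.cos(.115),np.sin(.115)
for th in (1.60,1.70,1.76,1.82):
    d=arc(th)-arc(1.51)
    g=env.movel(p0+np.array([c*d[0],s*d[0],d[1]]),velocity=.06,guard=18)
    x=st(CASE)
    if g: print("guard",th); break
```

```text
t=20.85 pos [ 0.6419 -0.1783  0.1628] loc [101.1   3.2 162.8] f [0.8 1.7 3.7] gap 0.408
t=21.19 pos [ 0.6529 -0.1769  0.1589] loc [112.2   3.5 158.9] f [0.7 1.5 5.5] gap 0.411
t=21.46 pos [ 0.6593 -0.1762  0.156 ] loc [118.7   3.6 156. ] f [2.6 0.5 5.7] gap 0.412
t=21.73 pos [ 0.6655 -0.1755  0.1527] loc [124.9   3.7 152.7] f [3.1 1.4 6.4] gap 0.405
```

Run:
```python
from h import *
from bench import env,monitor,kinematics
p0=monitor.sense()["position"]; c,s=np.cos(.115),np.sin(.115)
for th in (1.87,1.92,1.97,2.02):
    d=arc(th)-arc(1.82)
    g=env.movel(p0+np.array([c*d[0],s*d[0],d[1]]),velocity=.04,guard=14)
    x=st(CASE)
    if g or np.linalg.norm(x["contact_force"])>22: print("guard",th,g); break
```

```text
t=21.93 pos [ 0.6684 -0.1752  0.1511] loc [127.8   3.8 151.1] f [-2.1  0.2  4.9] gap 0.408
guard 1.87 True
```

The lid reached a hard stop. I'll release, retreat upward and look.

Run:
```python
from h import *
from bench import env,monitor,kinematics
env.release(); p=monitor.sense()["position"]; st(CASE)
env.movel([p[0],p[1],.30],velocity=.3); st(CASE)
q=monitor.sense()["joints"].copy(); q[0]+=0.9; 
env.set_joints(q); st()
a,b=snap(["s9","t9"]); cv2.imwrite("pics/s9f.png",a["frame"][:,:,::-1])
crop(a["frame"],260,90,100,115,5,"pics/s9.png"); crop(b["frame"],265,130,80,95,6,"pics/t9.png")
```

```text
t=22.48 pos [ 0.6684 -0.175   0.151 ] loc [127.9   3.9 151. ] f [-0.5  0.2 -0.2] gap 1.000
t=23.13 pos [ 0.6683 -0.175   0.2994] loc [127.8   4.  299.4] f [ 0.2  1.1 -0.6] gap 1.000
t=25.28 pos [0.5532 0.4139 0.2994] loc  f [0.3 0.2 0.2] gap 0.998
```

View pics/s9f.png

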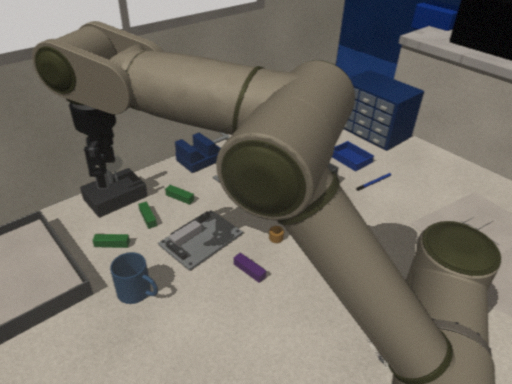

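View pics/t9.png

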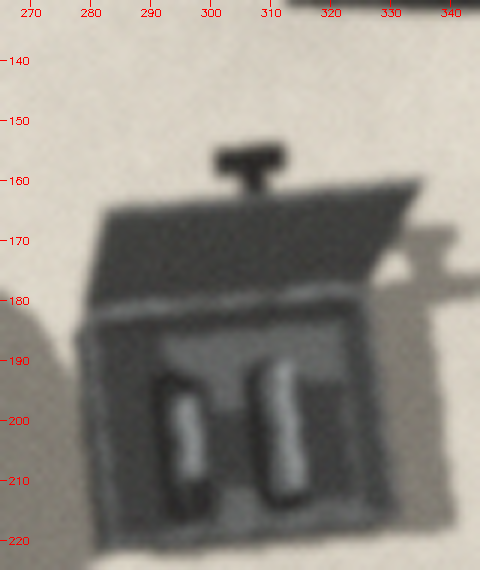

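Top view: the case is open. The wide gauge is the right one (bright top edge from about (311,190) to (314,212)), the narrow one is at (297,203), and the T-handle is beyond the lid at (307,157). Enlarging.

Run:
```python
from h import *
b=load("t9")["frame"]; crop(b,272,172,65,55,12,"pics/t9b.png"); crop(b,272,145,75,50,10,"pics/t9c.png")
```

```text
(no output)
```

View pics/t9b.png

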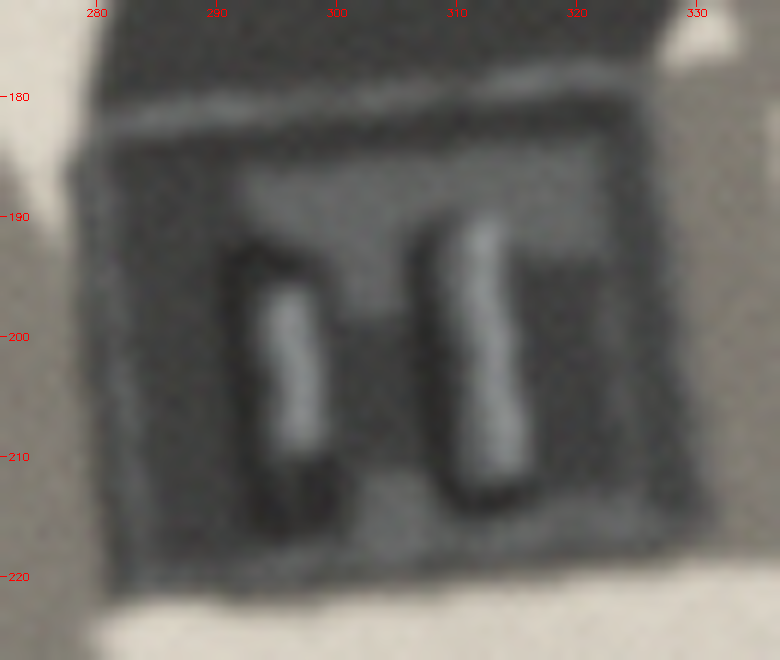

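View pics/t9c.png

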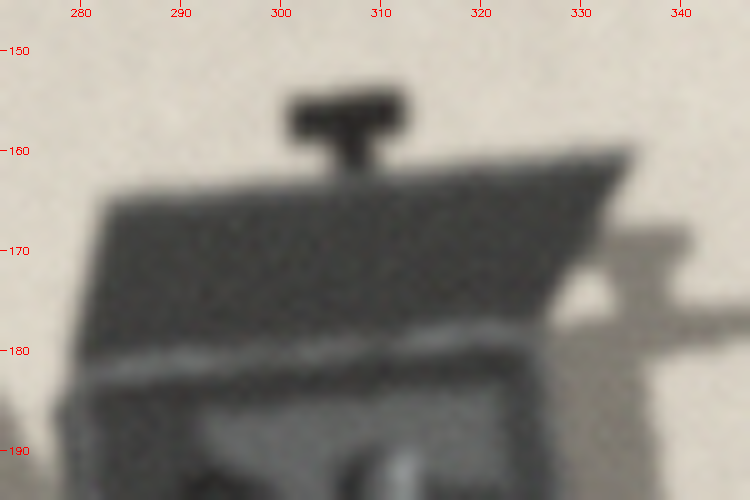

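```bash
cat > fit3.py <<'E'
from h import *
np.set_printoptions(precision=4,suppress=True)
T=load("t9")
def lp(th,u,y,h): return [.065-u*np.cos(th)+h*np.sin(th),y,.068+u*np.sin(th)+h*np.cos(th)]
w=px2w(T,np.array([[312.3,189.5],[315,212.7],[296,195.5],[297.7,209.8]])-.5,.061); print(w)
for a,b in((0,1),(2,3)): d=w[a]-w[b]; print("len",np.linalg.norm(d),"yaw",np.arctan2(d[1],d[0]),"mid",(w[a]+w[b])/2)
obs=[([-.065,.08,.068],[281.5,221.3]),([-.065,-.08,.068],[330.5,216.7]),([.065,.08,.068],[278.2,184.5]),
 ([.027,-.027,.061],[312.3,189.5]),([-.043,-.027,.061],[315,212.7]),([.014,.027,.061],[296,195.5]),([-.030,.027,.061],[297.7,209.8])]
lid=[((.134,.081,.0),[283,165.2]),((.134,-.081,.0),[335.3,160.2]),((.112,.018,.032),[301,156.8]),((.112,-.018,.032),[312.8,155.5])]
def r(p):
    P=pose(p[:3],[o[0] for o in obs]+[lp(p[3],*l[0]) for l in lid])
    return (w2px(T,P)+.5-np.array([o[1] for o in obs]+[l[1] for l in lid])).ravel()
s=least_squares(r,[.54,-.19,.1,1.7],loss="soft_l1"); print(s.x); print(r(s.x).reshape(-1,2).round(1))
n=len(obs)*2
s3=least_squares(lambda p:r([*p,1.75])[:n],[.54,-.19,.1],loss="soft_l1"); print(s3.x)
s4=least_squares(lambda t:r([*s3.x,t[0]])[n:],[1.7]); print("lid",s4.x)
E
python3 fit3.py
```

```text
[[ 0.5755 -0.2146  0.061 ]
 [ 0.4984 -0.2225  0.061 ]
 [ 0.5543 -0.1602  0.061 ]
 [ 0.5069 -0.1655  0.061 ]]
len 0.07743896513544868 yaw 0.10180704227141771 mid [ 0.537  -0.2186  0.061 ]
len 0.047626089592446484 yaw 0.11205096958686933 mid [ 0.5306 -0.1629  0.061 ]
[ 0.5409 -0.1887  0.1062  1.7741]
[[ 1.4  0. ]
 [ 1.   0.3]
 [ 0.6 -2.5]
 [-0.6  1.5]
 [-0.7 -0.8]
 [ 0.1  0.7]
 [-0.2 -0.4]
 [-0.8 -0.3]
 [ 0.8  0.3]
 [-0.3 -0. ]
 [-0.5  0.3]]
[ 0.5407 -0.188   0.1117]
lid [1.7733]
```

Run:
```python
from h import *
f=load("s1")
for xx in(.009,.011,.0135):
  for uv in([173,201],[173.3,181],[181,205.5]):
    s=least_squares(lambda q:(w2px(f,L(FIX,-.036+xx,.020+q[0],.14+q[1]))[0]+.5-uv)*1,[.05,.03]); print(xx,uv,s.x.round(4))
```

```text
0.009 [173, 201] [0.0756 0.0682]
0.009 [173.3, 181] [0.0689 0.1213]
0.009 [181, 205.5] [0.0552 0.043 ]
0.011 [173, 201] [0.0743 0.0663]
0.011 [173.3, 181] [0.0676 0.1195]
0.011 [181, 205.5] [0.0538 0.041 ]
0.0135 [173, 201] [0.0727 0.0639]
0.0135 [173.3, 181] [0.0659 0.1173]
0.0135 [181, 205.5] [0.0521 0.0385]
```

The lid angle fits 1.77, so it is at the end stop. The wide gauge is at about (0.537, -0.219), in the -y slot. I'll grip it by its 70 mm width with the jaws along the case's x axis: fully open across y, the fingers would foul the wall and the narrow gauge.

```bash
cat >> h.py <<'E'
CASE=np.array([.5416,-.1899,.112])
E
python3 - <<'E'
from h import *
from bench import env,monitor,kinematics
p=L(CASE,-.007,-.0275,.30)
for k in(0,np.pi):
    print(kinematics.ik(p,down(CASE[2]+k)),kinematics.ik(L(FIX,.027,.03,.15),down(FIX[2]+k)))
q=[down(CASE[2]+k) for k in(0,np.pi)]
o=min(q,key=lambda o:abs(kinematics.ik(p,o)[5]) if kinematics.ik(p,o) is not None else 9)
env.reach(p,o); st(CASE)
print(env.movel(L(CASE,-.007,-.0275,.095),velocity=.25,guard=15)); st(CASE)
a,b=snap(["s10","t10"]); cv2.imwrite("pics/s10f.png",a["frame"][:,:,::-1]); crop(b["frame"],265,140,90,90,6,"pics/t10.png")
E
```

```text
[-5.86988131e-01  4.03068810e-01  1.19475345e+00 -4.44089210e-16
  1.54377039e+00 -6.98988131e-01] [ 1.98315453e-01  5.89316962e-01  1.29821146e+00 -4.44089210e-16
  1.25406423e+00  1.04115453e-01]
[-0.58698813  0.40306881  1.19475345  0.          1.54377039  2.44260452] None
t=27.64 pos [ 0.538  -0.2175  0.3   ] loc [ -6.7 -27.  300. ] f [ 0.2  0.2 -0.2] gap 1.002
False
t=28.61 pos [ 0.5384 -0.2183  0.0964] loc [ -6.3 -27.8  96.4] f [0.4 0.1 0.6] gap 0.999
```

View pics/t10.png

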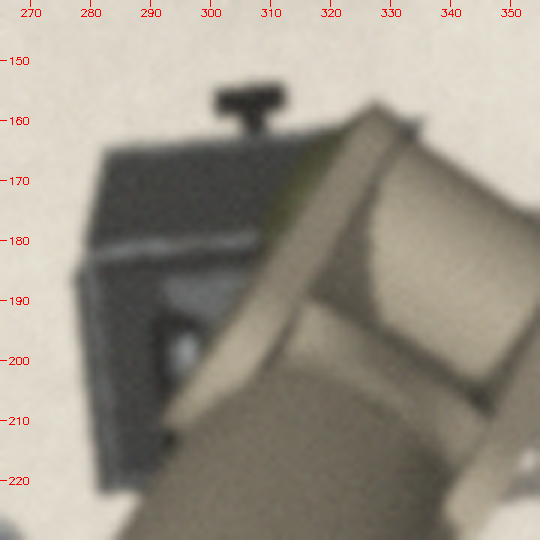

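View pics/s10f.png

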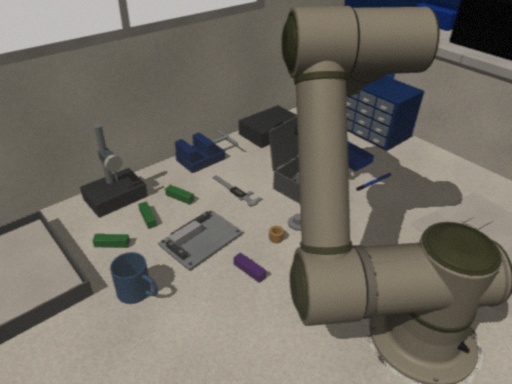

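The lid is unchanged and the gripper is above the gauge, though hidden. Guarded descent next, then close; a 70 mm width should read about 0.82.

Run:
```python
from h import *
from bench import env,monitor,kinematics
g=env.movel(L(CASE,-.007,-.0275,.036),velocity=.06,guard=6); print(g); s=st(CASE)
if not g:
    env.close_gripper(25); s=st(CASE)
```

```text
True
t=29.46 pos [ 0.5379 -0.218   0.0477] loc [ -6.9 -27.5  47.7] f [ 4.3 -0.8  0.3] gap 1.000
```

Contact at z=48 mm with +x force: the near finger is touching the near wall. Shift 3 mm in +x and retry.

Run:
```python
from h import *
from bench import env,monitor,kinematics
env.movel(L(CASE,-.007,-.0275,.054),velocity=.06); st(CASE)
env.movel(L(CASE,-.004,-.0275,.054),velocity=.06); st(CASE)
g=env.movel(L(CASE,-.004,-.0275,.036),velocity=.04,guard=6); print(g); s=st(CASE)
```

```text
t=29.72 pos [ 0.5377 -0.2181  0.054 ] loc [ -7.  -27.6  54. ] f [-1.1  0.7  0.6] gap 1.000
t=29.97 pos [ 0.5407 -0.2176  0.0538] loc [ -4.  -27.4  53.8] f [-0.2  0.2  0.1] gap 1.003
True
t=30.33 pos [ 0.5399 -0.2174  0.0406] loc [ -4.8 -27.1  40.6] f [-0.4 -0.7  0.3] gap 1.001
```

Run:
```python
from h import *
from bench import env,monitor,kinematics
env.close_gripper(25); s=st(CASE); print(s["ft_torque"])
a,b=snap(["s11","t11"]); crop(b["frame"],265,140,90,90,6,"pics/t11.png"); crop(a["frame"],255,110,100,100,6,"pics/s11.png")
```

```text
t=30.62 pos [ 0.5381 -0.2178  0.042 ] loc [ -6.6 -27.3  42. ] f [-15.   -1.3   9.3] gap 0.807
[-0.25867373  2.676502    0.03132208]
```

View pics/t11.png

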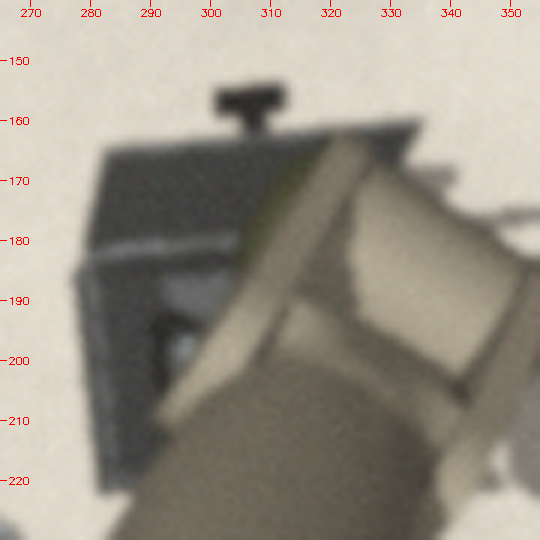

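Gap 0.807 (about 69 mm) means the gauge is held, but the tool is being pulled 15 N in -x. I'll relieve that, tighten and lift.

Run:
```python
from h import *
from bench import env,monitor,kinematics
env.movel(L(CASE,-.008,-.0273,.0412),velocity=.03); s=st(CASE)
print(s["ft_torque"])
```

```text
t=30.99 pos [ 0.537  -0.2182  0.042 ] loc [ -7.7 -27.6  42. ] f [-0.9  1.   5.7] gap 0.808
[ 0.00195268  0.37905716 -0.00499583]
```

Run:
```python
from h import *
from bench import env,monitor,kinematics
env.movel(L(CASE,-.008,-.0273,.0425),velocity=.03)
env.close_gripper(70); s=st(CASE)
print(env.movel(L(CASE,-.008,-.0273,.075),velocity=.06,guard=15)); st(CASE)
print(env.movel(L(CASE,-.008,-.0273,.18),velocity=.15,guard=20)); st(CASE)
a,b=snap(["s12","t12"]); crop(b["frame"],265,140,90,90,6,"pics/t12.png"); crop(a["frame"],255,90,110,110,5,"pics/s12.png")
```

```text
t=31.46 pos [ 0.5367 -0.218   0.0427] loc [ -8.  -27.4  42.7] f [-1.6  0.1  3.2] gap 0.789
False
t=32.15 pos [ 0.5366 -0.2178  0.0748] loc [ -8.1 -27.2  74.8] f [-0.6 -0.1 -1.9] gap 0.780
False
t=33.00 pos [ 0.5363 -0.2177  0.1789] loc [ -8.4 -27.  178.9] f [ 0.3  0.8 -3.6] gap 0.789
```

View pics/t12.png

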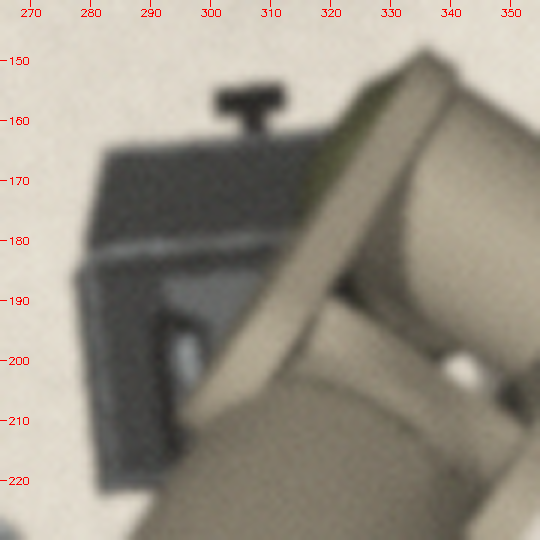

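View pics/s12.png

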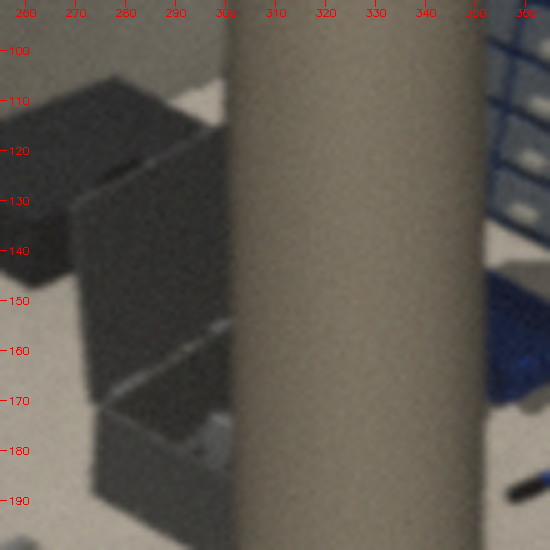

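The narrow gauge is still in its slot at (296,200), the lid is open, and about 3 N of weight is on the gripper. Carry the wide gauge above the bar.

```bash
cat >> h.py <<'E'
FIX=np.array([.5498,.2017,.098])
E
python3 - <<'E'
from h import *
from bench import env,monitor,kinematics
env.movel(L(CASE,-.008,-.0273,.27),velocity=.25)
env.reach(L(FIX,.027,.03,.25),down(FIX[2])); st(FIX)
env.movel(L(FIX,.027,.03,.127),velocity=.2,guard=15); st(FIX)
env.hold(.3)
a,b=snap(["s13","t13"]); crop(a["frame"],140,150,110,110,5,"pics/s13.png"); cv2.imwrite("pics/t13.png",b["frame"][:,:,::-1])
E
```

```text
t=35.27 pos [0.5741 0.2331 0.2499] loc [ 27.3  28.9 249.9] f [-0.4 -0.2 -2.6] gap 0.786
t=36.04 pos [0.5745 0.234  0.1284] loc [ 27.8  29.8 128.4] f [ 0.6  0.6 -1.7] gap 0.782
```

View pics/s13.png

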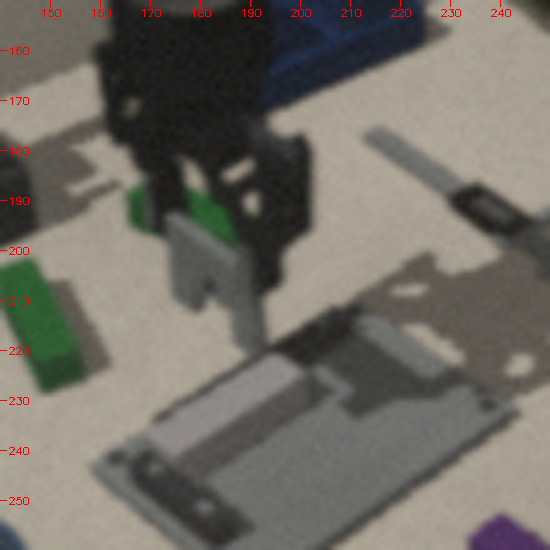

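View pics/t13.png

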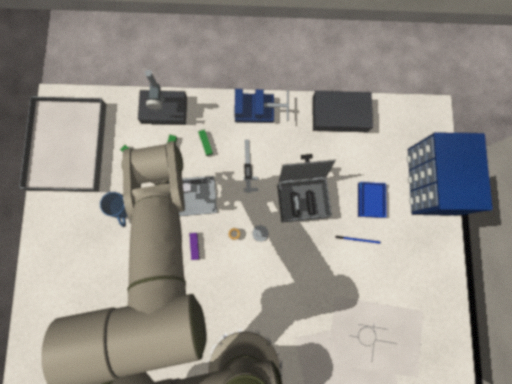

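The gauge hangs upright, jaw down, across the bar, with its legs' feet at about (178,211) and (190,221). I'll overlay the model to check tilt, centring and height.

Run:
```python
from h import *
from bench import monitor
a=load("s13"); s=monitor.sense(); t=loc(FIX,s["position"]); print(t)
R_=R.from_quat(s["ee_rot"]).as_matrix(); print(R_.round(3))
x0,y0,k=160,180,14
im=cv2.resize(a["frame"][y0:y0+62,x0:x0+52,::-1],None,fx=k,fy=k,interpolation=cv2.INTER_CUBIC)[:, :]
im=np.ascontiguousarray(im)[:, :]
zb=t[2]-.0377
prof=[(-.035,0),(-.015,0),(-.015,.02),(.015,.02),(.015,0),(.035,0),(.035,.056),(-.035,.056)]
for dy,col in((.004,(0,255,255)),(-.004,(255,255,0))):
    P=[[t[0]+u,t[1]+dy,zb+h] for u,h in prof]
    q=((w2px(a,pose(FIX,P))+.5-[x0,y0])*k).astype(int); cv2.polylines(im,[q],True,col,1)
Pb=[[.027+sx*.013,.03+sy*.045,.038] for sx,sy in((1,1),(1,-1),(-1,-1),(-1,1))]
q=((w2px(a,pose(FIX,Pb))+.5-[x0,y0])*k).astype(int); cv2.polylines(im,[q],True,(0,0,255),1)
cv2.imwrite("pics/ov13.png",cv2.resize(im,(503,600)))
```

```text
[0.02711124 0.02999967 0.12736632]
[[ 0.001 -0.098  0.995]
 [ 0.     0.995  0.098]
 [-1.     0.     0.001]]
```

View pics/ov13.png

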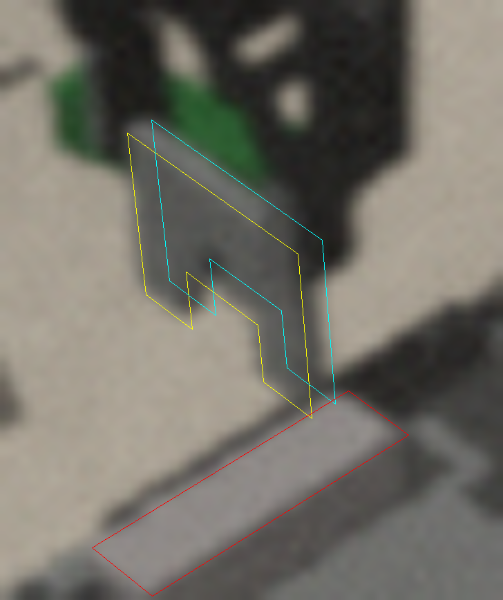

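Run:
```python
from h import *
crop(load("s13")["frame"],165,183,45,42,16,"pics/g13.png",grid=5)
```

```text
(no output)
```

View pics/g13.png

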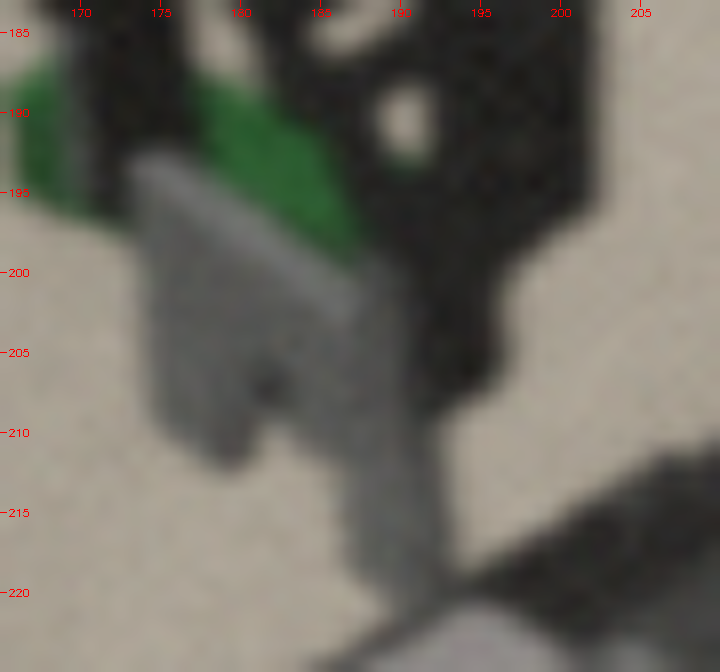

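Run:
```python
from h import *
a=load("s13")
O=[((.035,.004,.056),(173.2,193.5)),((.035,.004,0),(174.9,209.5)),((.015,.004,0),(179.5,212.4)),((-.015,.004,0),(187.2,219)),((-.035,.004,0),(190.8,221.7)),((-.035,-.004,0),(193.4,219.3))]
P=np.array([o[0] for o in O]);U=np.array([o[1] for o in O])
def r(p):
    Q=P.copy(); Q[:,2]+=p[3]; return (w2px(a,pose(p[:3],Q))+.5-U).ravel()
base=pose(FIX,[.0271,.03,0])[0]
s=least_squares(r,[base[0],base[1],.098,.0897],loss="soft_l1"); print(s.x, loc(FIX,[s.x[0],s.x[1],0])); print(r(s.x).reshape(-1,2).round(1))
# fixed x (jaw-centred) & yaw
f=lambda q:r([*L(FIX,.0271,q[0],0)[:2],.098,q[1]])
s=least_squares(f,[.03,.09],loss="soft_l1"); print("y,zb",s.x); print(f(s.x).reshape(-1,2).round(1))
```

```text
[0.61738468 0.21083582 0.09623411 0.05196015] [0.06815427 0.00247928 0.        ]
[[-0.   0. ]
 [ 0.1 -0.1]
 [ 0.   0.4]
 [-0.7 -1. ]
 [ 0.4 -0.2]
 [ 0.1  0.8]]
y,zb [0.03110304 0.09432063]
[[-0.5 -1. ]
 [-0.3 -0.2]
 [-0.1  0.5]
 [-0.4 -0.7]
 [ 1.   0.4]
 [ 0.8  1.3]]
```

The side fit gives about 1 mm centring error and the underside at 90–94 mm, so 52–56 mm of air. I'll lower 2.5 mm, take a last look and compare the bystanders with the first picture.

Run:
```python
from h import *
from bench import env
env.movel(L(FIX,.027,.0295,.1248),velocity=.05); env.hold(.5); st(FIX)
a,b=snap(["s14","t14"])
A=load("top0")["frame"].astype(int); d=np.abs(b["frame"].astype(int)-A).max(2)
A2=load("side0")["frame"].astype(int); d2=np.abs(a["frame"].astype(int)-A2).max(2)
v=np.hstack([b["frame"][80:270,90:410,::-1],a["frame"][100:310,80:400,::-1][:190]]); cv2.imwrite("pics/fin.png",cv2.resize(v,(800,238)))
crop(a["frame"],150,165,100,100,6,"pics/s14.png")
crop(b["frame"],225,130,120,115,5,"pics/t14.png")
```

```text
t=37.19 pos [0.5738 0.2337 0.1248] loc [ 27.   29.5 124.8] f [-0.8 -0.7 -2.3] gap 0.781
```

View pics/s14.png

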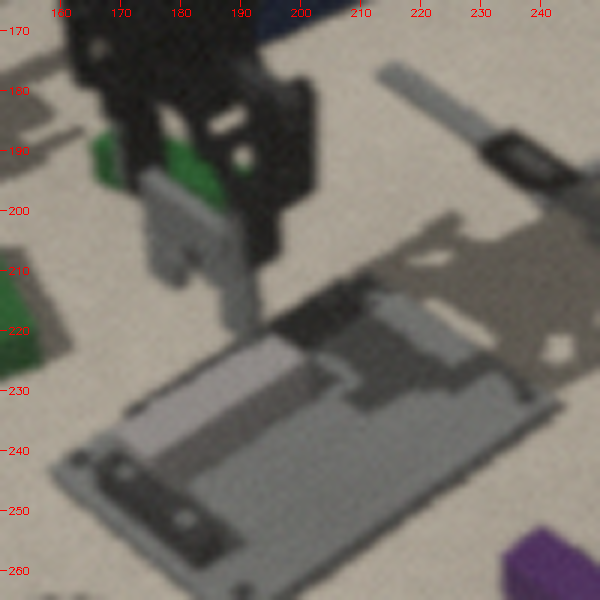

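View pics/t14.png

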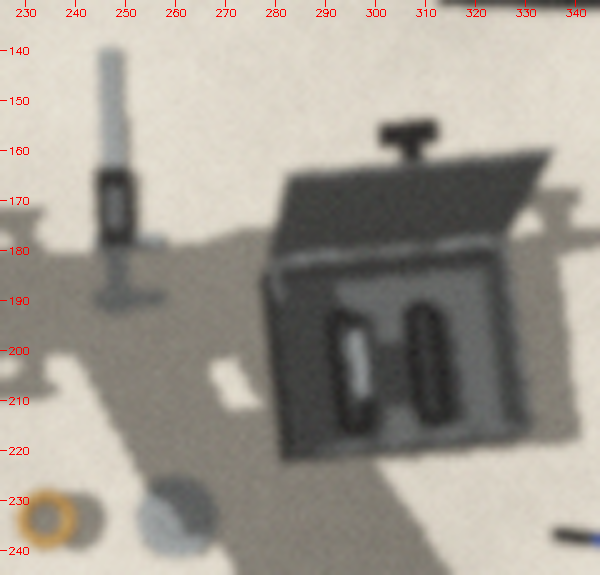

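The lid stands fully open with the narrow gauge in its slot at (297,203) and the wide slot at (311,203) empty. The caliper, bushing and hub are where they were. The bar is home, and the gauge hangs upright above it. Handing in.

Run:
```python
from bench import job
print(job.hand_in())
```

```text
the job is handed in; nothing more can be done
None
```

I pushed the bar home, opened the lid to its stop, drew out the wide gauge and handed in at about 37 s of the 72 s. At hand-in the gripper was holding the gauge above the bar.

**Last checks:**
- **Bar:** the pictures show it flush against the back rail and the side stop. Repeat pushes stopped within 0.5 mm of each other near the two ends and at the same place in y.
- **Lid:** its angle fits 1.77 rad from the picture, against an end stop of 1.75, and it stayed open.
- **Narrow gauge and bystanders:** the narrow gauge is still in its slot. The caliper, bushing and hub look unmoved in the last pictures, and nothing else showed any change. I compared these by eye only.
- **Held gauge:** it hangs upright with its jaw down and square across the bar. The side view puts it within 1–2 mm of centre along the bar. Across the bar it is centred only by the grip, since a single view could not resolve that.
- **Air gap:** between about 49 and 54 mm to the gauge's underside. The figure from the gripper height and the one from the side picture disagreed by about 4.5 mm.

**Not smooth:**
- **Lid swing:** about 13 N of side force built up because I had the case's yaw slightly wrong. I corrected the direction and it went away.
- **Gauge pickup:** on the way in, a fingertip lightly touched the near wall of the case. A second descent stopped early on a contact I could not identify. I gripped there, so the fingers hold only about the top 10 mm of the gauge. Closing pulled the tool about 15 N sideways, which I relieved before lifting.

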